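# Gauge a brass bush on its arbor and show the gauge tip to the optical reader

### The job

Gauge the bush: slide the brass bush over the top of the aluminium arbor and lower it, without dropping it, until it sits fully home on the grey shoulder, and let go of it. Then take the gauge rod by its orange handle, push its tip straight into the open end of the fixture's guide tube until the brass collar stops against the tube, draw it right out again, and present the tip to the optical reader: rod level, pointing straight in from the reader's open front, tip midway between the two lenses and touching nothing. Finish while still gripping the rod there, motionless; leave the bush seated and the other things where they are.

Things in the scene. Friction and masses are not known exactly. Their poses are not given: they have to be found in the camera images.
- bush: Brass ring (bush), outer diameter 50, bore 27, height 32, 0.33 kg nominal, standing loose on the table. Origin: centre of its underside; z is its axis, up. Two places are possible, the other is taken by the solid dark puck.
- fixture: Fixed gauging fixture: dark base plate 220 (x) x 90 x 12 high, carrying a level steel guide tube on a blue block and an upright aluminium arbor at x = +58, y = 0. Origin: centre of the plate's underside, on the table. +x is the direction in which the rod is pushed in. The tip of a fully inserted rod stops 3 short of a seated bush.
- tube_mouth (a point): Centre of the guide tube's open end where the rod goes in, 60 above the table, at x = -60 in the fixture; axes as the fixture's (x points into the tube). The tube runs 60 along x, outer diameter 28, bore 13, open right through, beyond it 33 clear to the seated bush.
- arbor_seat (a point): Centre of the grey shoulder (diameter 36) on the arbor's axis, 44 above the table: the bush's origin belongs here. The arbor above it has diameter 24, tapered to 16 over its last 8; its top is 46 above this point, 90 above the table.
- rod: Gauge rod, 198 long, 0.2 kg, level in its rest at first, axis 40 above the table. Origin: on the axis at the collar's front face; +x to the tip. Steel pin diameter 10 to x = 90, last 10 tapered to 4, red band near the tip. Brass collar diameter 28, x = 0 to -8. Orange square handle 16 x 16, sides upright, x = -8 to -108; grip it from above at about x = -50. Centre of mass near x = -30.
- rod_tip (a point): End of the rod's pin, 90 ahead of the rod's origin.
- rest: Fixed black rest for the rod: base plate 190 x 50 x 6, saddles 12 long under the pin at x = +45 (cheeks 42 above the table) and under the handle's end at x = -98 (cheeks 40 high). Origin on the table straight below the rod's origin at the start, x along the rod. Clear down to the base plate between the saddles. The rod lifts straight up out of it.
- reader: Fixed optical reader: black base 90 x 130 x 14 and two grey pillars 40 x 26, 152 high, at y = +45 and -45, with a clear gap of 64 between them, open at front, back and top, a lens on each inner face. Origin: centre of the base's underside on the table; its front is -x, so the rod enters pointing along +x.
- read_spot (a point): Midway between the two lenses, 120 above the table: the rod's tip belongs here. Axes as the reader's.
- puck: Bystander: solid dark steel disc, diameter 48, height 26. Origin: centre of underside.
- red_box: Bystander: open red box 100 x 140 x 50 high, left of the work area. Origin: centre of underside.
- red_box2: Bystander: open red box 90 x 140 x 50 high, beyond the fixture. Origin: centre of underside.
- bottle: Bystander: white bottle, diameter 52, height 120. Origin: centre of underside.
- jar: Bystander: amber jar, diameter 60, height 60. Origin: centre of underside.
- screwdriver: Bystander: screwdriver lying on the table near the robot, on the right.
- remote: Bystander: black hand control 130 x 45 x 20, on the right. Origin: centre of underside.
There are look-alikes about, which are no part of the job. What is meant by the bush is not purple or red, and is the larger of those in its own colour.

How it is judged:
On the way, in this order (a step that is already met when the one before it is completed fails the run):
1. the bush sits home on the arbor's shoulder and is let go (horizontal distance between bush and arbor_seat below 0.003 m and distance between bush and arbor_seat below 0.003 m and angle between bush's own z axis and vertical below 0.06 rad and contact force between the fingers and bush below 0.05 N), for 0.2 s.
2. the rod is in the guide tube, its collar stopped against the tube (distance between rod and tube_mouth below 0.004 m and angle between the x axis of rod and the x axis of tube_mouth, either way round below 0.08 rad and contact force between rod and fixture above 0.5 N and x of rod_tip in the frame of tube_mouth above 0 m), for 0.1 s.
3. the rod is drawn right out of the tube (x of rod_tip in the frame of tube_mouth below -0.003 m and contact force between the fingers and rod above 1 N), for 0.1 s.
At the end, for the whole second after the job is handed in: Bush within 3 mm of arbor_seat, upright (0.06 rad), not touched by the fingers. Rod gripped (over 1 N), still, clear of reader and fixture, its origin over 80 mm up; tip within 10 mm of read_spot; level within 0.08 rad and within 0.2 rad of the reader's x axis, from the front (all of step 1 and distance between rod_tip and read_spot below 0.01 m and angle between rod's own x axis and vertical between 1.4908 and 1.6508 rad and angle between the x axis of rod and the x axis of reader, either way round below 0.2 rad and x of rod in the frame of read_spot below -0.05 m and contact force between the fingers and rod above 1 N and height (world z) of rod above 0.08 m and contact force between rod and reader below 0.1 N and contact force between rod and fixture below 0.1 N and linear speed of rod below 0.03 m/s); the arm keeps its last pose, push and grip.
It fails at once if a bystander is moved by more than 20 mm (distance of any of puck, red_box, red_box2, bottle, jar, screwdriver, remote from where it was at the start of the episode above 0.02 m).
It fails at once if the bush is dropped (falls faster than 0.4 m/s out of the fingers) (linear speed of bush above 0.4 m/s and contact force between the fingers and bush below 0.05 N).
It also fails if it takes over 67 s, if anything falls off the work surface, if the arm or the gripper's body presses on something with over 40 N, if the wrist force passes 120 N, or if a joint passes its speed limit or range.

### The arm

A 6-joint arm with a two-finger parallel gripper is mounted at the origin on the work surface. World frame = base frame: x ahead of the robot, y to its left, z up, the work surface at z = 0. Lengths are in m, angles in rad, forces in N, time in s.
With the tool pointing down it reaches from about 0.4 to 0.825 m from the base axis. Payload 7 kg.
Tool frame: the origin (TCP) lies on the centre line of the jaws, within the pads' length; the fingertips stand tip_reach ahead of it and the grasp point (between the pads) is the TCP (tip_reach is the distance from the TCP to the fingertips, in m); z points along the fingers, y is the line along which they close (so a half turn about z gives the same grasp; the last joint's range is limited). The gripper opens to 88 mm and grips with 3 to 60 N. Pads are 19 mm wide; open, the fingers measure 130 mm over their backs; the gripper's body (78 mm by 193 mm) begins 47 mm behind the grasp point.
Start: joints at [-1.026, 0.359, 0.012, 0, -1.224, -0.288], TCP at [0.171, -0.653, 0.246] pointing down, gripper open.
Joint ranges: [-3.07, 3.07], [-1.43, 2.12], [-1.02, 1.25], [-3.03, 1.67], [-3.05, -0], [-3.03, 3.03]. Speed limits (rad/s): [2.39, 2.39, 3.01, 3.14, 3.14, 3.14].

### API

Orientations are given as [roll, pitch, yaw] about the fixed x, y, z axes, in that order (R = Rz(yaw) Ry(pitch) Rx(roll)).
In Python, from station import get_state, grab_frame, calibration, job_done, find_in, mark_of, tip_reach gives the robot as it stands.
- The arm moves only by the shell command python3 -m handwheel 'ROWS' [OPENING] [FORCE]. ROWS is JSON, a list of rows, each an object with "delta_pos": the shift along the world's x, y, z in units of 30 mm (1.0 is 30 mm), a list of three; "dr": the turn, a rotation vector about the world's x, y, z in degrees, a list of three. In form: [{"delta_pos": [tx, ty, tz], "dr": [rx, ry, rz]}, ...]. A call has 1 to 10 rows; each row shifts and turns the commanded pose from where the row before left it; what a row does not reach is not made up. A row lasts 1/10 s, in which the tool goes at most 50 mm and 8.59 degrees, less where a joint would pass 70% of its speed; a pose out of reach is approached as far as the arm can. A call is refused whole if a number of a shift passes 1 or a number of a turn 8.59, either way. A call with a gripper value outside its range is refused whole. OPENING is the closure, from -1 (fully open) to 1 (shut), set as the call begins (- or left out, the last holds). The fingers move at their own pace and stop on an object; FORCE is the grip in N (left out, the last holds). Time passes only in rows, so rows that do not move let the fingers close. It gives the time, the measured TCP pose, the force, the opening and the grip force at its end, in the units of the state.
- get_state(): the state, without advancing time (a new reading comes with each control period).
- grab_frame(name): name is "side" or "top"; returns the picture (420x560x3 uint8, red, green, blue); there is no depth.
- calibration(name): a dict with "fx", "fy", "cx", "cy" (pixels), "k1" (the pictures are not rectified: a ray, as slopes to the right and down, at radius r is drawn at 1 + k1 r^2 times it, then the intrinsics apply), "extrinsics" (4x4, takes a point from world to camera coordinates). Camera axes: x right, y down, z forward; pixel columns grow to the right and rows downward; lengths in m; the calibration is good to about 2 mm. A picture is of the moment at which its call begins. calibration takes no time and is no camera call.
- job_done(): hands the job in; it is judged then, once.
Trained networks look in the newest picture that a camera, given by its name, has taken for a name from the list of things; names that differ only in an ending like _2 or _b are one class to them, and where a whole thing is asked for, a point or a joint stands for the part that bears it (a point fixed in the world has none). Each returns a list of dicts, best first, with "conf" (0 to 1); they miss things now and then, are a little off and sometimes report something else, mostly with a low value. They report only what shows in the picture. A call takes as long as a camera call. They do not tell look-alikes from the thing itself.
- find_in(camera, query): "location" ([column, row] in pixels, amid what is visible of it).
- mark_of(camera, query): "location" ([column, row] in pixels: a listed point, or the origin of a listed thing).
The state is a dict: "t": time; "q": joint angles; "qd": joint speeds; "joint_efforts": joint torques, N m; "eef_pos": TCP position; "ee_rot": TCP orientation; "force": force on the tool from outside, world axes, zero at the start; "moment": the same for the moment, N m; "width": finger opening in m; "gripper_force": force on a finger pad.
Only numpy, scipy, OpenCV 4.12 (cv2) and the standard library are available. Lean on these libraries where they do the work, as an engineer would, in place of code of your own. Each camera call takes 0.05 s, during which the arm holds its last target. There are 200 camera calls.

## Working session

There is one attempt and no reset: what is moved stays moved. The work goes in short steps, Python scripts to look and compute and a shell command to move; the robot and the scene stay as the last step left them, time stands still between calls to the robot, and variables do not carry over. Pictures are saved under pics/ and viewed, at most 10 in all, crops included, and the job is handed in when it is done.

```bash
ls; mkdir -p pics
python3 - <<'E'
from station import *
import cv2
for n in("side","top"):
    f=grab_frame(n); cv2.imwrite(f"pics/{n}0.png",cv2.cvtColor(f,cv2.COLOR_RGB2BGR))
    c=calibration(n); print(n,c)
    for q in "bush fixture tube_mouth arbor_seat rod rod_tip rest reader read_spot puck".split():
        print(q,[(r["conf"],r["location"]) for r in mark_of(n,q)][:4])
print(tip_reach,get_state())
E
```

```text
pics
side {'fx': 399.3055677382438, 'fy': 399.3055677382438, 'cx': 279.47182371530306, 'cy': 211.9117798215663, 'k1': -0.11025985052487397, 'extrinsics': array([[-0.83332868, -0.55276504, -0.00375899,  0.43513213],
       [-0.35415155,  0.53910271, -0.76416291,  0.22450099],
       [ 0.42442902, -0.63546761, -0.64501234,  0.92316694],
       [ 0.        ,  0.        ,  0.        ,  1.        ]])}
bush [(0.87, [333.9, 244.9]), (0.8, [295.6, 254.5]), (0.61, [313.8, 279.0]), (0.58, [268.3, 266.3])]
fixture [(0.78, [224.1, 253.0])]
tube_mouth [(0.62, [237.9, 227.5]), (0.6, [240.2, 176.5])]
arbor_seat [(0.95, [212.6, 261.3])]
rod [(0.48, [320.5, 199.3])]
rod_tip [(0.79, [310.6, 215.6]), (0.39, [215.5, 197.7])]
rest [(0.78, [318.7, 212.1])]
reader [(0.56, [300.6, 165.0])]
read_spot [(0.84, [302.8, 132.7]), (0.39, [207.0, 401.7])]
puck [(0.57, [265.4, 300.6])]
top {'fx': 535.4805836686016, 'fy': 535.4805836686016, 'cx': 284.12202580155594, 'cy': 212.66719682891483, 'k1': -0.19384831867392724, 'extrinsics': array([[ 3.27937861e-02, -9.99462103e-01,  2.68044117e-04,
        -2.63715387e-03],

[... 716 characters left out ...]
.9])]
0.019 {'t': 1.1, 'q': array([-1.02594083e+00,  3.58609018e-01,  1.18991050e-02,  1.07254499e-05,
       -1.22410017e+00, -2.88069211e-01]), 'qd': array([-1.17669371e-03, -1.28883652e-04, -2.96038670e-04, -2.87472734e-04,
        5.33491868e-05,  9.35794502e-05]), 'joint_efforts': array([ 6.50678030e-04, -5.82398021e+01,  2.93310678e+01,  7.00278193e+00,
        1.25042489e-02, -1.92289167e-05]), 'eef_pos': array([ 0.1713857 , -0.65285864,  0.24555695]), 'ee_rot': array([ 3.14158233e+00, -1.35801533e-05, -2.88480273e+00]), 'force': array([-0.76932965, -0.32177769,  0.11665171]), 'moment': array([ 0.0330078 , -0.0064348 , -0.03274974]), 'gripper_force': 0.0, 'width': 0.08793813139788219}
```

View pics/side0.png

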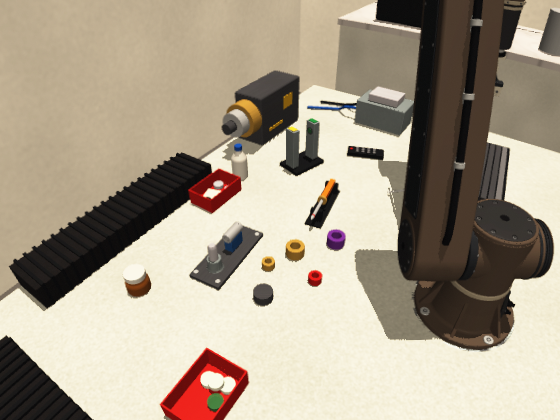

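View pics/top0.png

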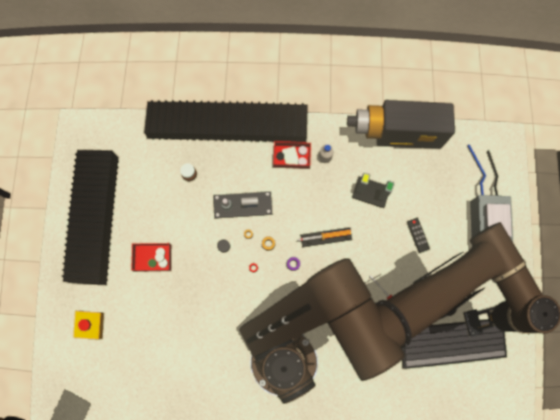

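View crops.

Look-alikes for the bush (side / top pixels): 
- large brass: (295,249) / (268,243)
- small brass: (268,263) / (248,234)
- purple: (336,239) / (293,264)
- red: (315,278) / (253,268)
- dark puck: (263,294) / (223,246)

I choose the large brass one and check it in a close crop.

Run:
```python
import cv2,numpy as np
s=cv2.imread("pics/side0.png");t=cv2.imread("pics/top0.png")
cv2.imwrite("pics/c1.png",cv2.resize(s[170:315,185:360],None,fx=4,fy=4,interpolation=cv2.INTER_CUBIC))
cv2.imwrite("pics/c2.png",cv2.resize(t[170:282,205:405],None,fx=4,fy=4,interpolation=cv2.INTER_CUBIC))
```

```text
(no output)
```

View pics/c1.png

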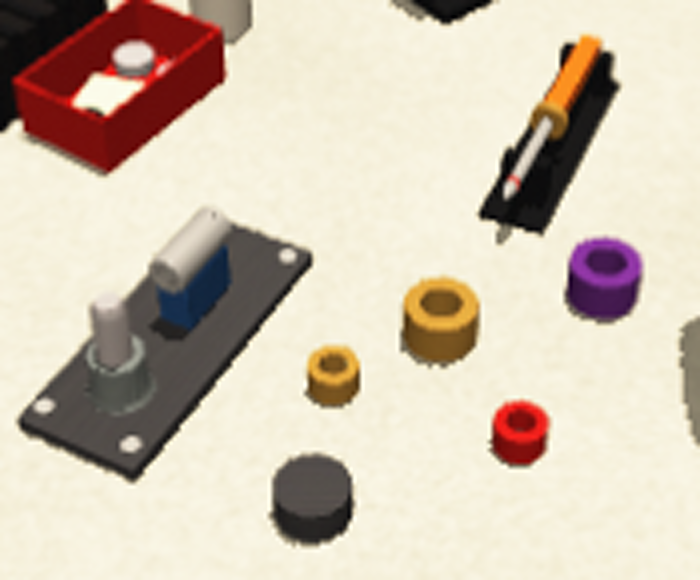

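View pics/c2.png

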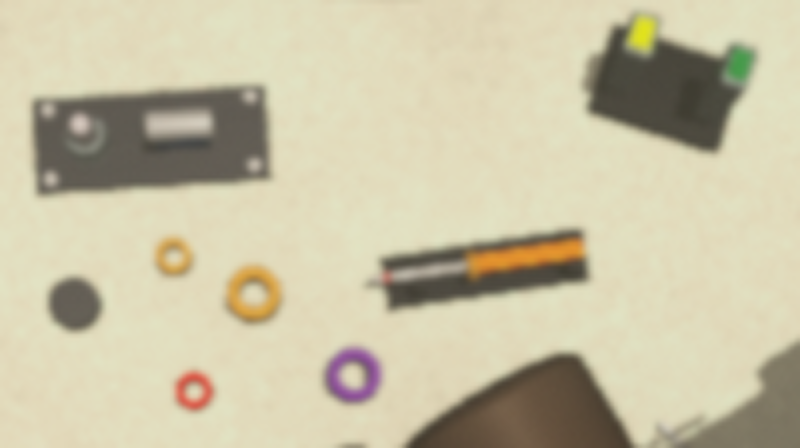

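Crop c1 shows five candidates: large brass (441,320), small brass (333,376), purple (604,279), red (520,432) and puck (313,498). The large brass ring is the bush. In c2 the fixture has its arbor at (79,123) and its tube mouth at right (212,122). The rod's tip points left (386,277). The reader is at (665,90).

```bash
cat > h.py <<'E'
import numpy as np, cv2
from station import *
from scipy.optimize import least_squares
C={n:calibration(n) for n in("side","top")}
def proj(n,P):
    c=C[n];E=c["extrinsics"];p=np.atleast_2d(P)@E[:3,:3].T+E[:3,3];u=p[:,:2]/p[:,2:]
    return u*(1+c["k1"]*(u**2).sum(1,keepdims=True))*[c["fx"],c["fy"]]+[c["cx"],c["cy"]]
def T(pose,P):
    x,y,a=pose[:3];P=np.atleast_2d(P).astype(float);c,s=np.cos(a),np.sin(a)
    return np.c_[x+c*P[:,0]-s*P[:,1],y+s*P[:,0]+c*P[:,1],P[:,2]]
def fit(feats,x0,sym=False):
    f=lambda p:np.concatenate([(proj(n,T(p if len(p)>2 else [*p,0],X))[0]-u) for n,X,u in feats])
    r=least_squares(f,x0,loss="soft_l1");return r.x,f(r.x).reshape(-1,2)
s=lambda c,r:np.array([185+(c+.5)/4-.5,170+(r+.5)/4-.5])
t=lambda c,r:np.array([205+(c+.5)/4-.5,170+(r+.5)/4-.5])
E
python3 - <<'E'
from h import *
np.set_printoptions(precision=4,suppress=True)
F=[("side",[.11,.045,.012],s(22,419)),("side",[.11,-.045,.012],s(135,468)),("side",[-.11,-.045,.012],s(312,256)),
("side",[.058,0,.09],s(106,302)),("top",[.058,0,.09],t(79,123)),
("top",[.11,.045,.012],t(38,193)),("top",[.11,-.045,.012],t(33,100)),("top",[-.11,-.045,.012],t(265,87)),("top",[-.11,.045,.012],t(271,178))]
p,e=fit(F,[.6,.1,1.6]);print("fix A",p,e)
F2=[(n,[X[0],X[1]*(1 if n=="side" else -1),X[2]],u) for n,X,u in F]
p,e=fit(F2,[.6,.1,1.6]);print("fix B",p,e)
F3=[(n,[X[0],X[1]*(-1 if n=="side" else 1),X[2]],u) for n,X,u in F]
p,e=fit(F3,[.6,.1,1.6]);print("fix C",p,e)
B=[("side",[0,0,.032],s(441,303)),("top",[0,0,.032],t(254,293))]
print("bush",fit(B,[.5,.05]))
R=[("side",[.09,0,.04],s(508,191)),("side",[-.108,0,.048],s(592,42)),("top",[.09,0,.04],t(384,278)),("top",[-.108,0,.048],t(584,245)),("top",[0,0,.052],t(468,263)),("top",[0,0,.04],t(468,265))]
print("rod",fit(R,[.5,-.1,1.7]))
G=[("top",[0,.045,.152],t(644,33)),("top",[0,-.045,.152],t(740,62)),("top",[-.045,.065,.014],t(590,112)),("top",[-.045,-.065,.014],t(717,152)),("side",[0,.045,.152],[293.5,130]),("side",[0,-.045,.152],[313,121])]
print("reader",fit(G,[.6,-.2,-.3]))
E
```

```text
fix A [0.5695 0.1724 1.6473] [[ 27.582   13.2306]
 [-29.8467 -12.9405]
 [-25.3689 -11.0436]
 [  0.5823  -0.1377]
 [  0.1618   0.3036]
 [ -0.9586  -0.1454]
 [ -0.0975  -0.38  ]
 [  0.3587   0.3194]
 [ -0.2038   1.0848]]
fix B [0.5429 0.1774 1.1555] [[ 13.4405  12.5498]
 [-29.4233 -22.944 ]
 [ -0.1261  -1.6073]
 [  0.1046  -0.2808]
 [  0.1073  -0.0479]
 [  5.7635 -29.245 ]
 [ -3.9059  15.0912]
 [ -9.1201  43.6179]
 [  0.0404  -0.6794]]
fix C [0.5708 0.1724 1.6698] [[-1.4574 -0.2932]
 [-0.0121  0.8306]
 [ 0.7331 -1.2571]
 [ 0.6023 -0.1788]
 [ 0.1996  0.2906]
 [-0.6436  0.1351]
 [-0.3204 -0.0759]
 [ 0.0758 -0.654 ]
 [ 0.053   0.0634]]
bush (array([0.4266, 0.0704]), array([[ 0.1928, -0.0847],
       [-0.2079, -0.1922]]))
rod (array([ 0.4569, -0.125 ,  1.754 ]), array([[-0.4143,  1.101 ],
       [-0.0248, -2.0928],
       [-3.1793,  0.4009],
       [ 0.6449,  0.1723],
       [ 0.4899, -0.0626],
       [ 0.2592, -0.0363]]))
reader (array([ 0.6357, -0.3102, -0.27  ]), array([[-0.3347,  0.5345],
       [ 0.0996,  0.7639],
       [-0.5452, -0.0255],
       [ 0.8298,  0.1083],
       [-0.7709, -0.9903],
       [-0.2418, -0.563 ]]))
```

```bash
A='{"delta_pos":[1,1,0],"dr":[0,0,0]}'; python3 -m handwheel '[{"delta_pos":[1,1,0],"dr":[0,0,0]},{"delta_pos":[1,1,0],"dr":[0,0,0]},{"delta_pos":[1,1,0],"dr":[0,0,0]},{"delta_pos":[1,1,0],"dr":[0,0,0]},{"delta_pos":[1,1,0],"dr":[0,0,0]},{"delta_pos":[1,1,0],"dr":[0,0,0]},{"delta_pos":[1,1,0],"dr":[0,0,0]},{"delta_pos":[1,1,0],"dr":[0,0,0]},{"delta_pos":[1,1,0],"dr":[0,0,0]},{"delta_pos":[1,1,0],"dr":[0,0,0]}]' -1 20
python3 -m handwheel '[{"delta_pos":[-0.1,1,0],"dr":[0,0,8.1]},{"delta_pos":[-0.1,1,0],"dr":[0,0,8.1]},{"delta_pos":[-0.1,1,0],"dr":[0,0,8.1]},{"delta_pos":[-0.1,1,0],"dr":[0,0,8.1]},{"delta_pos":[-0.1,1,0],"dr":[0,0,8.1]},{"delta_pos":[-0.1,1,0],"dr":[0,0,8.1]},{"delta_pos":[-0.1,1,0],"dr":[0,0,8.1]},{"delta_pos":[-0.1,1,0],"dr":[0,0,8.1]},{"delta_pos":[-0.1,1,0],"dr":[0,0,8.1]},{"delta_pos":[-0.1,1,0],"dr":[0,0,8.1]}]'
python3 -m handwheel '[{"delta_pos":[-0.1,1,-0.5],"dr":[0,0,0]},{"delta_pos":[-0.1,1,-0.5],"dr":[0,0,0]},{"delta_pos":[-0.1,1,-0.5],"dr":[0,0,0]},{"delta_pos":[0,1,-0.5],"dr":[0,0,0]},{"delta_pos":[0,0,0],"dr":[0,0,0]},{"delta_pos":[0,0,0],"dr":[0,0,0]}]'
```

```text
t: 2.1
eef_pos: [0.4725, -0.3514, 0.2459]
ee_rot: [-3.141, 0.0, -2.885]
force: [0.6, -0.5, 0.3]
width: 0.0873
gripper_force: 0.0
t: 3.1
eef_pos: [0.4412, -0.0517, 0.2459]
ee_rot: [-3.141, 0.0, -1.465]
force: [1.8, 0.7, 0.3]
width: 0.0873
gripper_force: 0.0
t: 3.7
eef_pos: [0.4323, 0.0676, 0.1855]
ee_rot: [3.141, -0.0, -1.469]
force: [0.1, -0.1, 0.9]
width: 0.0877
gripper_force: 0.0
```

```bash
python3 -m handwheel '[{"delta_pos":[-0.19,0.09,-0.9],"dr":[0,0,0]},{"delta_pos":[0,0,-0.9],"dr":[0,0,0]},{"delta_pos":[0,0,-0.9],"dr":[0,0,0]},{"delta_pos":[0,0,-0.9],"dr":[0,0,0]},{"delta_pos":[0,0,-0.9],"dr":[0,0,0]},{"delta_pos":[0,0,-0.5],"dr":[0,0,0]},{"delta_pos":[0,0,-0.43],"dr":[0,0,0]},{"delta_pos":[0,0,0],"dr":[0,0,0]}]'
python3 -m handwheel '[{"delta_pos":[0,0,0],"dr":[0,0,0]},{"delta_pos":[0,0,0],"dr":[0,0,0]},{"delta_pos":[0,0,0],"dr":[0,0,0]},{"delta_pos":[0,0,0],"dr":[0,0,0]},{"delta_pos":[0,0,0],"dr":[0,0,0]},{"delta_pos":[0,0,0],"dr":[0,0,0]},{"delta_pos":[0,0,0],"dr":[0,0,0]},{"delta_pos":[0,0,0],"dr":[0,0,0]}]' 1 25
```

```text
t: 4.5
eef_pos: [0.4263, 0.0687, 0.0218]
ee_rot: [3.14, -0.001, -1.472]
force: [0.2, -0.7, 0.3]
width: 0.0876
gripper_force: 0.0
t: 5.3
eef_pos: [0.4271, 0.0701, 0.023]
ee_rot: [-3.141, 0.0, -1.471]
force: [0.1, 0.7, 5.2]
width: 0.0486
gripper_force: 25.0
```

```bash
python3 -m handwheel '[{"delta_pos":[0,0,0.3],"dr":[0,0,0]},{"delta_pos":[0,0,0.8],"dr":[0,0,0]},{"delta_pos":[0,0,0.9],"dr":[0,0,0]},{"delta_pos":[0,0,0.9],"dr":[0,0,0]},{"delta_pos":[0,0,0.9],"dr":[0,0,0]},{"delta_pos":[0,0,0.5],"dr":[0,0,0]},{"delta_pos":[0.5,0.6,0],"dr":[0,0,0]},{"delta_pos":[0.7,0.8,0],"dr":[0,0,0]},{"delta_pos":[0.7,0.8,0],"dr":[0,0,0]},{"delta_pos":[0.7,0.8,0],"dr":[0,0,0]}]'
python3 -m handwheel '[{"delta_pos":[0.7,0.8,0],"dr":[0,0,0]},{"delta_pos":[0.7,0.8,0],"dr":[0,0,0]},{"delta_pos":[0.6,0.73,0],"dr":[0,0,0]},{"delta_pos":[0,0,0],"dr":[0,0,0]},{"delta_pos":[0,0,0],"dr":[0,0,0]},{"delta_pos":[0,0,0],"dr":[0,0,0]}]'
python3 - <<'E'
from h import *
for n in("side","top"):
    f=grab_frame(n); cv2.imwrite(f"pics/{n}1.png",f[...,::-1])
    for q in("bush","arbor_seat"): print(n,q,[(r["conf"],r["location"]) for r in mark_of(n,q)][:4])
st=get_state();print(st["eef_pos"],st["force"],st["width"])
e=st["eef_pos"];b=e-[0,0,.023]
for n in C: print(n,"pred bush",proj(n,b),"pred top ctr",proj(n,b+[0,0,.032]))
a=cv2.imread("pics/side1.png")[150:300,160:310];b=cv2.imread("pics/top1.png")[150:260,190:300]
cv2.imwrite("pics/c3.png",np.hstack([cv2.resize(a,(400,400),interpolation=cv2.INTER_CUBIC),cv2.resize(b,(400,400),interpolation=cv2.INTER_CUBIC)]))
E
```

```text
t: 6.3
eef_pos: [0.5046, 0.1603, 0.1517]
ee_rot: [3.14, -0.0, -1.471]
force: [-0.9, -0.0, -2.8]
width: 0.0487
gripper_force: 25.0
t: 6.9
eef_pos: [0.5637, 0.2289, 0.1512]
ee_rot: [3.14, -0.001, -1.472]
force: [-0.2, -0.3, -3.8]
width: 0.0485
gripper_force: 25.0
side bush [(0.84, [212.5, 234.0]), (0.75, [314.2, 277.8]), (0.68, [270.2, 264.8]), (0.57, [336.4, 246.0])]
side arbor_seat [(0.86, [212.7, 258.4])]
top bush [(0.61, [244.0, 232.4]), (0.51, [251.4, 265.9]), (0.42, [290.3, 263.4]), (0.15, [244.2, 205.4])]
top arbor_seat [(0.95, [228.7, 204.5])]
[0.56453555 0.22945131 0.15202451] [-2.22110058e-03  3.87281411e-01 -3.69857714e+00] 0.04851661876476826
side pred bush [[210.17928831 233.0758381 ]] pred top ctr [[208.5555695 222.9005502]]
top pred bush [[223.54553203 198.3595328 ]] pred top ctr [[222.52967329 196.26260148]]
```

View pics/c3.png

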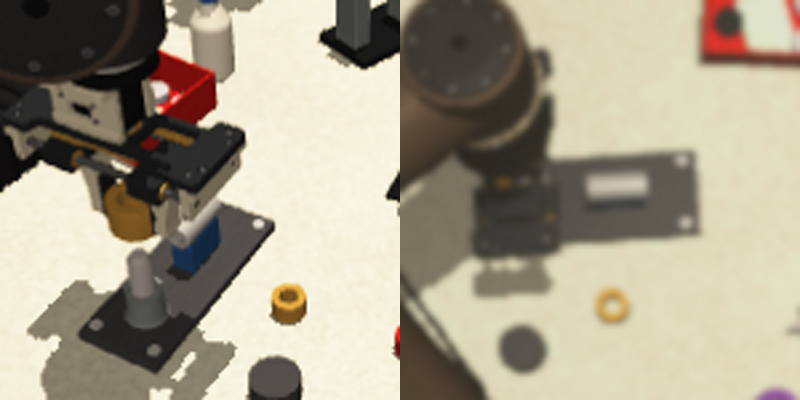

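The bush is held, with its bottom near crop (130,240). It sits a little up-left of the arbor's top (140,255) in the side view, as expected while still higher. I'll get the relative offset from contour fits.

Run:
```python
from h import *
a=cv2.imread("pics/side1.png")
g=cv2.imread("pics/side0.png")
print("arbor gray side0 rows240-276 cols 202-226");G=cv2.cvtColor(g,cv2.COLOR_BGR2GRAY)
print("     ",*range(203,227))
for r in range(240,276): print(r,*["%3d"%v for v in G[r,203:227]])
hsv=cv2.cvtColor(a,cv2.COLOR_BGR2HSV);m=cv2.inRange(hsv,(10,120,40),(28,255,255))
print("bush hue mask side1 cols 194-228")
for r in range(212,246): print(r,"".join("#" if v else "." for v in m[r,194:229]))
```

```text
arbor gray side0 rows240-276 cols 202-226
      203 204 205 206 207 208 209 210 211 212 213 214 215 216 217 218 219 220 221 222 223 224 225 226
240 242 240 239 239 240 241 242 242 242 242 241 239 239 240 242 244 213 131  85  77  89 107 113 108
241 242 240 240 240 240 239 239 239 239 240 238 237 237 239 241 230 143  85  77  78  81  81 104 108
242 241 240 239 238 238 239 240 240 237 237 234 235 237 238 225 159  92  77  77  78  80  66  68  82
243 240 240 239 238 239 241 238 233 230 229 228 233 236 222 155  91  78  77  78  80  80  64  45  50
244 241 240 238 237 239 238 231 226 225 225 225 221 210 166  97  77  77  77  79  80  80  59  44  42
245 241 238 237 238 230 213 220 225 224 223 224 207 159 109  82  77  77  79  80  79  81  62  44  41
246 241 240 239 238 198 171 213 224 225 225 214 181 139  97  79  77  79  80  79  79  79  73  47  42
247 242 242 241 240 175 134 169 192 189 171 171 155 133 103  82  78  80  79  79  78  78  77  49  43
248 241 240 241 242 180 122 142 159 161 151 152 142 127 104  82  80  79  79  78  77  78  78  52  44
249 239 240 241 242 193 123 131 141 147 145 140 128 115 
[... 3336 characters left out ...]
#######.............
229 ......#################............
230 ......#################............
231 ......#################............
232 .......################............
233 .......################............
234 .......################............
235 .......################............
236 ........################...........
237 .........###############...........
238 .........##############............
239 ...........##########..............
240 ..............##...................
241 ...................................
242 ...................................
243 ...................................
244 ...................................
245 ...................................
```

```bash
cat >> h.py <<'E'
th=np.linspace(0,2*np.pi,90)
def circ(x,y,z,r): return np.c_[x+r*np.cos(th),y+r*np.sin(th),np.full(90,z)]
def hullfit(n,rings,pts,x0):
    def f(p):
        h=cv2.convexHull(proj(n,np.vstack([circ(p[0],p[1],z,r) for z,r in rings])).astype(np.float32))
        return [cv2.pointPolygonTest(h,(float(a),float(b)),True) for a,b in pts]
    r=least_squares(f,x0,diff_step=1e-3,loss="soft_l1",f_scale=.3);return r.x,np.array(f(r.x))
E
python3 - <<'E'
from h import *
np.set_printoptions(precision=4,suppress=True)
L={222:198.5,224:198.5,226:198.5,228:198.7,230:199.4,232:200.3,234:200.6,236:201.5,237:202.4}
P=[(c,r) for r,c in L.items()]+[(206,239.2),(208.5,240.4),(211,240),(214,239.4),(216,238.3)]
for zb in (.129,):
    print("bush",hullfit("side",[(zb,.025),(zb+.032,.025)],P,[.564,.229]))
st=[(207.3,250.5),(207.3,252),(216.8,250),(216.9,252),(209,244),(211,242.6),(213,242.9)]
print("arbor",hullfit("side",[(.044,.012),(.082,.012),(.09,.008)],st,[.565,.23]))
print("shoulder",hullfit("side",[(.044,.018)],[(206.6,258),(206.5,259.5),(208,262),(210,263),(212.5,263.4),(215,263.1),(217.5,262.3),(219.5,260.2),(220.7,257.5),(220,255)],[.565,.23]))
# bush at start, and its mask
g=cv2.imread("pics/side0.png");h=cv2.cvtColor(g,cv2.COLOR_BGR2HSV);m=cv2.inRange(h,(10,120,40),(28,255,255))
k,lab,s_,c=cv2.connectedComponentsWithStats(m);i=lab[256,295];ct=max(cv2.findContours((lab==i).astype(np.uint8),0,1)[0],key=len)[:,0]
ct=ct+0.45*(ct-ct.mean(0))/np.linalg.norm(ct-ct.mean(0),axis=1,keepdims=True)
p,e=hullfit("side",[(0,.025),(.032,.025)],ct,[.427,.07]);print("bush0",p,abs(e).mean())
for n,x in(("side",s),):
  pass
g=cv2.imread("pics/top0.png");h=cv2.cvtColor(g,cv2.COLOR_BGR2HSV);m=cv2.inRange(h,(8,90,60),(28,255,255))
k,lab,s_,c=cv2.connectedComponentsWithStats(m);i=lab[238:250,262:275].max();j=np.argmax(s_[1:,4]*(np.linalg.norm(c[1:]-[268,243],axis=1)<8))+1
ct=max(cv2.findContours((lab==j).astype(np.uint8),0,1)[0],key=len)[:,0];ct=ct+0.45*(ct-ct.mean(0))/np.linalg.norm(ct-ct.mean(0),axis=1,keepdims=True)
p,e=hullfit("top",[(0,.025),(.032,.025)],ct,[.427,.07]);print("bush0 top",p,abs(e).mean())
E
```

```text
bush (array([0.5644, 0.2267]), array([-0.1697, -0.0191, -0.3662, -0.5273, -0.1964,  0.3312,  0.2685,
        0.4244,  0.4597,  0.1842, -0.5912, -0.22  , -0.1792,  0.1614]))
arbor (array([0.566 , 0.2311]), array([ 0.2852,  0.0249,  0.1877,  0.3904,  0.4008, -0.1595, -0.0628]))
shoulder (array([0.5658, 0.2303]), array([ 0.1831,  0.0734, -0.0545, -0.0239, -0.0165,  0.0232, -0.1127,
        0.2643,  0.1298, -0.0577]))
bush0 [0.4278 0.0694] 0.6040031467847787
bush0 top [0.428  0.0707] 0.3095699269281657
```

```bash
python3 -m handwheel '[{"delta_pos":[0.045,0.077,-0.3],"dr":[0,0,0]},{"delta_pos":[0,0,-0.5],"dr":[0,0,0]},{"delta_pos":[0,0,-0.4],"dr":[0,0,0]},{"delta_pos":[0,0,0],"dr":[0,0,0]},{"delta_pos":[0,0,0],"dr":[0,0,0]}]'
python3 -m handwheel '[{"delta_pos":[0,0,-0.1],"dr":[0,0,0]},{"delta_pos":[0,0,-0.1],"dr":[0,0,0]},{"delta_pos":[0,0,-0.1],"dr":[0,0,0]},{"delta_pos":[0,0,0],"dr":[0,0,0]}]'
```

```text
t: 7.7
eef_pos: [0.566, 0.232, 0.1153]
ee_rot: [3.141, -0.001, -1.471]
force: [0.3, -0.5, -3.5]
width: 0.0487
gripper_force: 25.0
t: 8.1
eef_pos: [0.5658, 0.2319, 0.1063]
ee_rot: [3.141, -0.0, -1.471]
force: [0.1, 0.2, -3.4]
width: 0.0489
gripper_force: 25.0
```

```bash
python3 -m handwheel '[{"delta_pos":[0,0,-0.05],"dr":[0,0,0]},{"delta_pos":[0,0,-0.05],"dr":[0,0,0]},{"delta_pos":[0,0,-0.05],"dr":[0,0,0]},{"delta_pos":[0,0,0],"dr":[0,0,0]},{"delta_pos":[0,0,0],"dr":[0,0,0]}]'
```

```text
t: 8.6
eef_pos: [0.5662, 0.2319, 0.1021]
ee_rot: [-3.142, -0.0, -1.471]
force: [1.4, -2.0, -5.4]
width: 0.0487
gripper_force: 25.0
```

```bash
python3 -m handwheel '[{"delta_pos":[0.01,-0.02,0],"dr":[0,0,0]},{"delta_pos":[0,0,-0.1],"dr":[0,0,0]},{"delta_pos":[0,0,-0.1],"dr":[0,0,0]},{"delta_pos":[0,0,0],"dr":[0,0,0]}]'
```

```text
t: 9.0
eef_pos: [0.566, 0.2314, 0.0955]
ee_rot: [3.141, -0.0, -1.471]
force: [0.4, -1.2, -4.0]
width: 0.0489
gripper_force: 25.0
```

```bash
python3 -m handwheel '[{"delta_pos":[0,-0.01,-0.1],"dr":[0,0,0]},{"delta_pos":[0,0,-0.1],"dr":[0,0,0]},{"delta_pos":[0,0,-0.1],"dr":[0,0,0]},{"delta_pos":[0,0,-0.1],"dr":[0,0,0]},{"delta_pos":[0,0,-0.1],"dr":[0,0,0]},{"delta_pos":[0,0,0],"dr":[0,0,0]}]'
python3 -m handwheel '[{"delta_pos":[0,0,-0.1],"dr":[0,0,0]},{"delta_pos":[0,0,-0.1],"dr":[0,0,0]},{"delta_pos":[0,0,-0.1],"dr":[0,0,0]},{"delta_pos":[0,0,0],"dr":[0,0,0]}]'
```

```text
t: 9.6
eef_pos: [0.5661, 0.2309, 0.0805]
ee_rot: [3.141, -0.0, -1.471]
force: [0.1, -0.1, -3.9]
width: 0.0485
gripper_force: 25.0
t: 10.0
eef_pos: [0.5661, 0.231, 0.0716]
ee_rot: [3.141, -0.0, -1.471]
force: [-0.5, -0.3, -3.2]
width: 0.0487
gripper_force: 25.0
```

```bash
python3 -m handwheel '[{"delta_pos":[0,0,-0.07],"dr":[0,0,0]},{"delta_pos":[0,0,-0.04],"dr":[0,0,0]},{"delta_pos":[0,0,0],"dr":[0,0,0]}]'; python3 -m handwheel '[{"delta_pos":[0,0,-0.04],"dr":[0,0,0]},{"delta_pos":[0,0,0],"dr":[0,0,0]}]';python3 -m handwheel '[{"delta_pos":[0,0,-0.03],"dr":[0,0,0]},{"delta_pos":[0,0,0],"dr":[0,0,0]}]'
```

```text
t: 10.3
eef_pos: [0.5663, 0.2311, 0.0687]
ee_rot: [3.141, -0.0, -1.471]
force: [-0.6, 0.1, -3.7]
width: 0.0484
gripper_force: 25.0
t: 10.5
eef_pos: [0.5663, 0.2311, 0.0676]
ee_rot: [3.142, -0.0, -1.471]
force: [0.0, -0.3, -3.0]
width: 0.0486
gripper_force: 25.0
t: 10.7
eef_pos: [0.5665, 0.2312, 0.0671]
ee_rot: [-3.141, 0.0, -1.471]
force: [-0.6, -0.4, -0.7]
width: 0.0485
gripper_force: 25.0
```

Touching now; one more small press, then release slowly.

```bash
python3 -m handwheel '[{"delta_pos":[0,0,-0.04],"dr":[0,0,0]},{"delta_pos":[0,0,0],"dr":[0,0,0]}]'; python3 -m handwheel '[{"delta_pos":[0,0,0],"dr":[0,0,0]},{"delta_pos":[0,0,0],"dr":[0,0,0]},{"delta_pos":[0,0,0],"dr":[0,0,0]},{"delta_pos":[0,0,0],"dr":[0,0,0]},{"delta_pos":[0,0,0],"dr":[0,0,0]}]' -0.6
python3 - <<'E'
from h import *
f=grab_frame("side"); cv2.imwrite("pics/side2.png",f[...,::-1])
E
```

```text
t: 10.9
eef_pos: [0.5664, 0.2312, 0.067]
ee_rot: [-3.141, 0.0, -1.471]
force: [-5.7, -1.7, 9.8]
width: 0.049
gripper_force: 25.0
t: 11.4
eef_pos: [0.5664, 0.2311, 0.0654]
ee_rot: [3.142, -0.0, -1.471]
force: [-0.2, -0.1, 0.8]
width: 0.0699
gripper_force: 0.0
```

```bash
python3 -m handwheel '[{"delta_pos":[0,0,0.5],"dr":[0,0,0]},{"delta_pos":[0,0,0.8],"dr":[0,0,0]},{"delta_pos":[0,0,1],"dr":[0,0,0]},{"delta_pos":[0,0,1],"dr":[0,0,0]},{"delta_pos":[-0.2,-0.9,0.7],"dr":[0,0,0]},{"delta_pos":[-0.2,-0.9,0],"dr":[0,0,0.8]},{"delta_pos":[-0.3,-0.9,0],"dr":[0,0,0.8]},{"delta_pos":[-0.3,-0.9,0],"dr":[0,0,0.8]},{"delta_pos":[-0.3,-0.9,0],"dr":[0,0,0.8]},{"delta_pos":[-0.3,-0.9,0],"dr":[0,0,0.8]}]'
python3 -m handwheel '[{"delta_pos":[-0.3,-0.9,0],"dr":[0,0,0.8]},{"delta_pos":[-0.3,-0.9,0],"dr":[0,0,0]},{"delta_pos":[-0.3,-0.9,0],"dr":[0,0,0]},{"delta_pos":[-0.3,-0.9,0],"dr":[0,0,0]},{"delta_pos":[-0.3,-0.9,0],"dr":[0,0,0]},{"delta_pos":[-0.3,-0.9,0],"dr":[0,0,0]},{"delta_pos":[-0.2,-0.9,0],"dr":[0,0,0]},{"delta_pos":[0,-0.9,0],"dr":[0,0,0]},{"delta_pos":[0,-0.5,0],"dr":[0,0,0]},{"delta_pos":[0,0,0],"dr":[0,0,0]}]' -1
python3 - <<'E'
from h import *
np.set_printoptions(precision=4,suppress=True)
f=grab_frame("side"); cv2.imwrite("pics/side3.png",f[...,::-1])
# orange handle+collar in the first top/side pictures
for n,roi in(("top",(300,225,360,250)),("side",(305,170,350,215))):
    g=cv2.imread(f"pics/{n}0.png");h=cv2.cvtColor(g,cv2.COLOR_BGR2HSV);m=cv2.inRange(h,(4,140,110),(25,255,255));x0,y0,x1,y1=roi
    q=np.argwhere(m[y0:y1,x0:x1]>0)[:,::-1]+[x0,y0];c=q.mean(0);u,sv,v=np.linalg.svd(q-c,full_matrices=False);d=(q-c)@v[0];print(n,c,v[0],c+v[0]*d.min(),c+v[0]*d.max())
R=[("side",[.09,0,.04],s(508,193)),("side",[-.108,0,.048],s(592,42)),("top",[.09,0,.04],t(371,281)),("top",[-.108,0,.048],t(584,245)),("top",[0,0,.046],t(468,264))]
p,e=fit(R,[.5,-.1,1.7]);print("rod",p,e, "grasp",T(p,[-.05,0,0]))
for n in C: print(n,proj(n,T(p,[[-.054,0,.048]])))
print(get_state()["eef_pos"])
a=cv2.imread("pics/side3.png");cv2.imwrite("pics/c4.png",np.hstack([cv2.resize(a[200:300,170:270],(400,400),interpolation=2),cv2.resize(a[120:240,260:380],(400,400),interpolation=2)]))
E
```

```text
t: 12.45
eef_pos: [0.5178, 0.0681, 0.1856]
ee_rot: [-3.141, 0.0, -1.401]
force: [-0.5, 0.1, 0.4]
width: 0.07
gripper_force: 0.0
t: 13.45
eef_pos: [0.4581, -0.1632, 0.1855]
ee_rot: [3.141, -0.0, -1.39]
force: [0.0, 0.5, -0.8]
width: 0.0877
gripper_force: 0.0
top [335.5629 233.7844] [-0.9882  0.1529] [350.0833 231.5382] [321.6801 235.932 ]
side [326.4403 190.6352] [-0.4606  0.8876] [332.3928 179.1659] [320.4115 202.2515]
rod [ 0.4561 -0.124   1.7587] [[-0.2132  0.9522]
 [-0.1146 -1.8849]
 [-0.2077 -0.0282]
 [ 0.3297  0.2405]
 [ 0.0793  0.1575]] grasp [[ 0.4655 -0.1731  0.    ]]
side [[327.2957 187.8111]]
top [[336.3835 233.4041]]
[ 0.4581 -0.1625  0.1854]
```

View pics/c4.png

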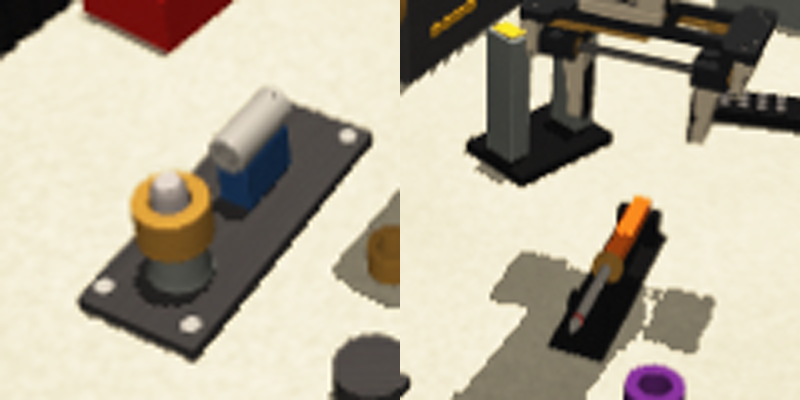

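Left: the bush is seated on the shoulder, with the arbor tip protruding at (168,187). Right: the rod is undisturbed in its rest, the gripper above it. Descend and grip.

```bash
python3 -m handwheel '[{"delta_pos":[0.25,-0.35,-0.4],"dr":[0,0,0.3]},{"delta_pos":[0,0,-0.9],"dr":[0,0,0]},{"delta_pos":[0,0,-0.9],"dr":[0,0,0]},{"delta_pos":[0,0,-0.9],"dr":[0,0,0]},{"delta_pos":[0,0,-0.9],"dr":[0,0,0]},{"delta_pos":[0,0,-0.5],"dr":[0,0,0]},{"delta_pos":[0,0,-0.35],"dr":[0,0,0]},{"delta_pos":[0,0,0],"dr":[0,0,0]}]'
python3 -m handwheel '[{"delta_pos":[0,0,0],"dr":[0,0,0]},{"delta_pos":[0,0,0],"dr":[0,0,0]},{"delta_pos":[0,0,0],"dr":[0,0,0]},{"delta_pos":[0,0,0],"dr":[0,0,0]},{"delta_pos":[0,0,0],"dr":[0,0,0]},{"delta_pos":[0,0,0],"dr":[0,0,0]},{"delta_pos":[0,0,0],"dr":[0,0,0]},{"delta_pos":[0,0,0],"dr":[0,0,0]},{"delta_pos":[0,0,0],"dr":[0,0,0]},{"delta_pos":[0,0,0],"dr":[0,0,0]}]' 1 40
```

```text
t: 14.3
eef_pos: [0.4653, -0.1718, 0.039]
ee_rot: [3.139, 0.0, -1.381]
force: [-0.4, 0.4, 0.4]
width: 0.088
gripper_force: 0.0
t: 15.3
eef_pos: [0.4659, -0.1723, 0.04]
ee_rot: [3.142, -0.0, -1.382]
force: [-0.5, 0.1, -0.4]
width: 0.0157
gripper_force: 40.0
```

```bash
python3 -m handwheel '[{"delta_pos":[0,0,0.3],"dr":[0,0,0]},{"delta_pos":[0,0,0.8],"dr":[0,0,0]},{"delta_pos":[0,0,0.9],"dr":[0,0,0]},{"delta_pos":[0.58,0.49,0],"dr":[0,0,-1]},{"delta_pos":[0.7,0.7,0],"dr":[0,0,-1]},{"delta_pos":[0.7,0.7,0],"dr":[0,0,-1]},{"delta_pos":[0.7,0.7,0],"dr":[0,0,-1]},{"delta_pos":[0.8,0.8,0],"dr":[0,0,-1]},{"delta_pos":[0.8,0.7,0],"dr":[0,0,0]},{"delta_pos":[0,0,-0.5],"dr":[0,0,0]}]'
python3 -m handwheel '[{"delta_pos":[0,0,-0.5],"dr":[0,0,0]},{"delta_pos":[0,0,-0.3],"dr":[0,0,0]},{"delta_pos":[0,0,0],"dr":[0,0,0]},{"delta_pos":[0,0,0],"dr":[0,0,0]}]'
python3 - <<'E'
from h import *
for n in("side","top"):
    f=grab_frame(n); cv2.imwrite(f"pics/{n}4.png",f[...,::-1])
st=get_state();print(st["eef_pos"],st["ee_rot"],st["force"])
e=st["eef_pos"];a=st["ee_rot"][2]+np.pi
for n in C: print(n,"pred tip",proj(n,T([e[0],e[1],a],[.139,0,e[2]])),"mouth",proj(n,[.5781,.1138,.06]))
a=cv2.imread("pics/side4.png");b=cv2.imread("pics/top4.png")
cv2.imwrite("pics/c5.png",np.hstack([cv2.resize(a[190:280,200:290],(400,400),interpolation=2),cv2.resize(b[160:240,215:295],(400,400),interpolation=2)]))
E
```

```text
t: 16.3
eef_pos: [0.5988, -0.0471, 0.0871]
ee_rot: [-3.136, -0.0, -1.466]
force: [-0.7, -0.9, -2.7]
width: 0.0157
gripper_force: 40.0
t: 16.7
eef_pos: [0.5943, -0.0499, 0.0615]
ee_rot: [3.142, -0.0, -1.469]
force: [-0.2, -0.7, -1.8]
width: 0.0157
gripper_force: 40.0
[ 0.5947355  -0.04976602  0.0619871 ] [-3.14034558e+00 -2.10755049e-05 -1.46944404e+00] [-0.39017371 -0.13798485 -1.86839604]
side pred tip [[243.07889696 219.05071728]] mouth [[238.08740986 225.21043976]]
top pred tip [[264.33995688 199.43476962]] mouth [[257.40715057 200.02531176]]
```

View pics/c5.png

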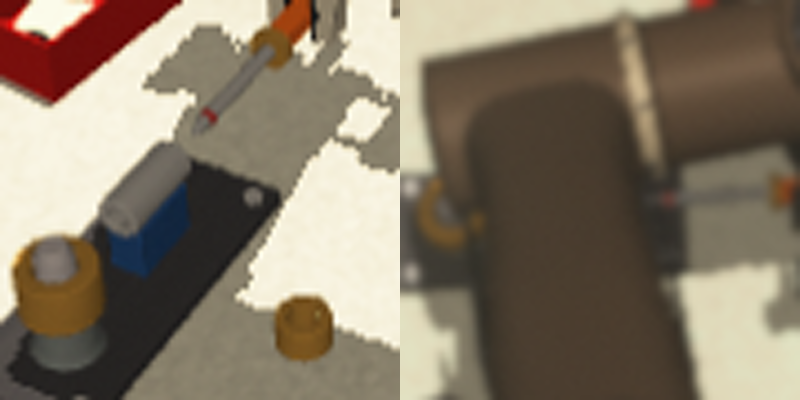

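Left: the rod's tip is at (197,131), in line with the tube's mouth near (172,158). Right: the arm partly hides the view, but the pin is level with the tube. Going in slowly.

```bash
python3 -m handwheel '[{"delta_pos":[0,0,-0.055],"dr":[0,0,0]},{"delta_pos":[-0.03,0.3,0],"dr":[0,0,0]},{"delta_pos":[-0.03,0.3,0],"dr":[0,0,0]},{"delta_pos":[-0.02,0.2,0],"dr":[0,0,0]},{"delta_pos":[0,0,0],"dr":[0,0,0]},{"delta_pos":[0,0,0],"dr":[0,0,0]}]'
python3 -m handwheel '[{"delta_pos":[-0.01,0.1,0],"dr":[0,0,0]},{"delta_pos":[-0.01,0.1,0],"dr":[0,0,0]},{"delta_pos":[0,0,0],"dr":[0,0,0]}]'
```

```text
t: 17.4
eef_pos: [0.5919, -0.0252, 0.0595]
ee_rot: [-3.142, -0.0, -1.468]
force: [0.0, 0.1, -2.6]
width: 0.0159
gripper_force: 40.0
t: 17.7
eef_pos: [0.5913, -0.0194, 0.0594]
ee_rot: [-3.142, 0.0, -1.469]
force: [0.4, -0.1, -2.0]
width: 0.0156
gripper_force: 40.0
```

```bash
python3 -m handwheel '[{"delta_pos":[-0.01,0.1,0],"dr":[0,0,0]},{"delta_pos":[-0.01,0.1,0],"dr":[0,0,0]},{"delta_pos":[0,0,0],"dr":[0,0,0]}]'
```

```text
t: 18.0
eef_pos: [0.5907, -0.0133, 0.0594]
ee_rot: [-3.142, 0.0, -1.469]
force: [0.0, 0.9, -2.1]
width: 0.0157
gripper_force: 40.0
```

```bash
python3 -m handwheel '[{"delta_pos":[-0.02,0.2,0.015],"dr":[0,0,0]},{"delta_pos":[-0.02,0.2,0],"dr":[0,0,0]},{"delta_pos":[0,0,0],"dr":[0,0,0]}]'; python3 -m handwheel '[{"delta_pos":[-0.02,0.2,0],"dr":[0,0,0]},{"delta_pos":[-0.02,0.2,0],"dr":[0,0,0]},{"delta_pos":[0,0,0],"dr":[0,0,0]}]'
```

```text
t: 18.3
eef_pos: [0.5895, -0.0008, 0.0599]
ee_rot: [-3.141, 0.0, -1.469]
force: [0.0, 0.0, -1.9]
width: 0.016
gripper_force: 40.0
t: 18.6
eef_pos: [0.5883, 0.0111, 0.0599]
ee_rot: [-3.141, 0.0, -1.469]
force: [0.1, -1.0, -1.5]
width: 0.0157
gripper_force: 40.0
```

```bash
python3 -m handwheel '[{"delta_pos":[-0.02,0.2,0],"dr":[0,0,0]},{"delta_pos":[-0.02,0.2,0],"dr":[0,0,0]},{"delta_pos":[-0.02,0.2,0],"dr":[0,0,0]},{"delta_pos":[0,0,0],"dr":[0,0,0]}]'
```

```text
t: 19.0
eef_pos: [0.5865, 0.0292, 0.0599]
ee_rot: [-3.141, 0.0, -1.469]
force: [0.1, 0.5, -1.8]
width: 0.0154
gripper_force: 40.0
```

```bash
python3 -m handwheel '[{"delta_pos":[-0.02,0.2,0],"dr":[0,0,0]},{"delta_pos":[-0.02,0.2,0],"dr":[0,0,0]},{"delta_pos":[-0.02,0.2,0],"dr":[0,0,0]},{"delta_pos":[-0.02,0.2,0],"dr":[0,0,0]},{"delta_pos":[-0.01,0.1,0],"dr":[0,0,0]},{"delta_pos":[0,0,0],"dr":[0,0,0]}]'; python3 -m handwheel '[{"delta_pos":[-0.01,0.1,0],"dr":[0,0,0]},{"delta_pos":[-0.005,0.05,0],"dr":[0,0,0]},{"delta_pos":[0,0,0],"dr":[0,0,0]}]'
```

```text
t: 19.6
eef_pos: [0.5838, 0.0559, 0.0599]
ee_rot: [-3.141, 0.0, -1.469]
force: [0.3, 0.1, -2.9]
width: 0.0159
gripper_force: 40.0
t: 19.9
eef_pos: [0.5833, 0.0599, 0.0599]
ee_rot: [3.142, 0.0, -1.469]
force: [0.5, 0.1, -2.3]
width: 0.0156
gripper_force: 40.0
```

```bash
python3 -m handwheel '[{"delta_pos":[-0.005,0.05,0],"dr":[0,0,0]},{"delta_pos":[0,0,0],"dr":[0,0,0]}]'
```

```text
t: 20.1
eef_pos: [0.5832, 0.0614, 0.0599]
ee_rot: [-3.142, -0.0, -1.469]
force: [0.3, -0.8, -1.7]
width: 0.0153
gripper_force: 40.0
```

```bash
for i in 1; do python3 -m handwheel '[{"delta_pos":[-0.005,0.05,0],"dr":[0,0,0]},{"delta_pos":[0,0,0],"dr":[0,0,0]}]'; python3 -m handwheel '[{"delta_pos":[-0.005,0.05,0],"dr":[0,0,0]},{"delta_pos":[0,0,0],"dr":[0,0,0]}]'; done
```

```text
t: 20.3
eef_pos: [0.583, 0.0628, 0.0598]
ee_rot: [3.141, -0.0, -1.469]
force: [0.2, -1.2, -1.7]
width: 0.0157
gripper_force: 40.0
t: 20.5
eef_pos: [0.5829, 0.0629, 0.0599]
ee_rot: [3.141, -0.002, -1.469]
force: [3.4, -8.2, -2.7]
width: 0.0158
gripper_force: 40.0
```

Collar contact (8 N). A little more push, hold, then draw out.

```bash
python3 -m handwheel '[{"delta_pos":[0,0.03,0],"dr":[0,0,0]},{"delta_pos":[0,0,0],"dr":[0,0,0]},{"delta_pos":[0,0,0],"dr":[0,0,0]},{"delta_pos":[0,0,0],"dr":[0,0,0]}]'
python3 - <<'E'
from h import *
f=grab_frame("side"); cv2.imwrite("pics/side5.png",f[...,::-1])
cv2.imwrite("pics/c6.png",cv2.resize(f[190:290,190:290,::-1],(500,500),interpolation=2))
print(get_state()["eef_pos"],get_state()["force"])
E
```

```text
t: 20.9
eef_pos: [0.5828, 0.0629, 0.0599]
ee_rot: [3.14, -0.003, -1.47]
force: [4.1, -14.2, -2.1]
width: 0.0154
gripper_force: 40.0
[0.5828477  0.06290966 0.05990346] [  3.66480148 -13.21685449  -1.66600119]
```

View pics/c6.png

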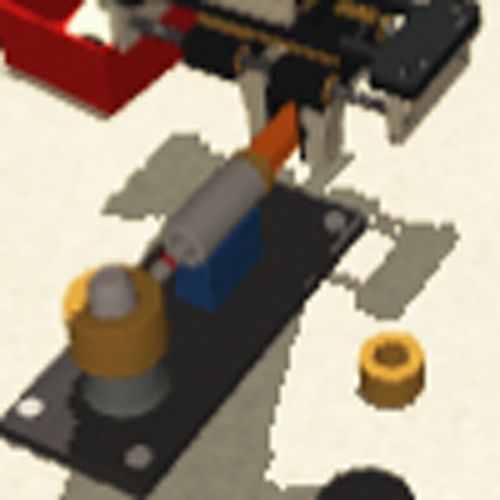

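The picture shows the collar hard against the tube's mouth (258,175), the red band and tip out beyond the tube (165,265), clear of the seated bush. Now drawing it straight out.

```bash
python3 -m handwheel '[{"delta_pos":[0.01,-0.2,0],"dr":[0,0,0]},{"delta_pos":[0.04,-0.4,0],"dr":[0,0,0]},{"delta_pos":[0.05,-0.5,0],"dr":[0,0,0]},{"delta_pos":[0.05,-0.5,0],"dr":[0,0,0]},{"delta_pos":[0.05,-0.5,0],"dr":[0,0,0]},{"delta_pos":[0.05,-0.5,0],"dr":[0,0,0]},{"delta_pos":[0.05,-0.5,0],"dr":[0,0,0]},{"delta_pos":[0.05,-0.5,0],"dr":[0,0,0]},{"delta_pos":[0.05,-0.5,0],"dr":[0,0,0]},{"delta_pos":[0.05,-0.5,0],"dr":[0,0,0]}]'
python3 -m handwheel '[{"delta_pos":[0.03,-0.3,0],"dr":[0,0,0]},{"delta_pos":[0,0,0],"dr":[0,0,0]},{"delta_pos":[0,0,0],"dr":[0,0,0]},{"delta_pos":[0,0,0],"dr":[0,0,0]},{"delta_pos":[0,0,0.5],"dr":[0,0,0]},{"delta_pos":[0,0,1],"dr":[0,0,0]},{"delta_pos":[0,0,1],"dr":[0,0,0]},{"delta_pos":[0,0,1],"dr":[0,0,0]},{"delta_pos":[0,0,1],"dr":[0,0,0]},{"delta_pos":[0,0,1],"dr":[0,0,0]}]'
```

```text
t: 21.95
eef_pos: [0.5965, -0.074, 0.0599]
ee_rot: [3.142, -0.0, -1.469]
force: [0.2, -0.3, -2.6]
width: 0.0155
gripper_force: 40.0
t: 22.95
eef_pos: [0.597, -0.081, 0.2262]
ee_rot: [-3.141, 0.0, -1.468]
force: [0.4, 0.6, -1.7]
width: 0.0158
gripper_force: 40.0
```

```bash
python3 -m handwheel '[{"delta_pos":[-0.46,-0.39,0.1],"dr":[0,0,-5]},{"delta_pos":[-0.46,-0.39,0],"dr":[0,0,-8]},{"delta_pos":[-0.46,-0.39,0],"dr":[0,0,-8]},{"delta_pos":[-0.46,-0.39,0],"dr":[0,0,-8]},{"delta_pos":[-0.46,-0.39,0],"dr":[0,0,-8]},{"delta_pos":[-0.46,-0.39,0],"dr":[0,0,-8]},{"delta_pos":[-0.46,-0.39,0],"dr":[0,0,-8]},{"delta_pos":[-0.46,-0.39,0],"dr":[0,0,-8]},{"delta_pos":[-0.46,-0.39,0],"dr":[0,0,-8]},{"delta_pos":[-0.46,-0.39,0],"dr":[0,0,-8]}]'
python3 -m handwheel '[{"delta_pos":[-0.46,-0.39,0],"dr":[0,0,-8]},{"delta_pos":[-0.46,-0.39,0],"dr":[0,0,-8]},{"delta_pos":[-0.46,-0.39,0],"dr":[0,0,-8]},{"delta_pos":[-0.42,-0.42,0],"dr":[0,0,-8]},{"delta_pos":[0,0,0],"dr":[0,0,-2.3]},{"delta_pos":[0,0,0],"dr":[0,0,0]},{"delta_pos":[0,0,0],"dr":[0,0,0]}]'
python3 - <<'E'
from h import *
st=get_state();e=st["eef_pos"];print(e,st["ee_rot"],st["q"])
p=T([.6357,-.3102,-.27],[-.139,0,.12])[0];print("target",p,"units",(p-e)/.03, "yaw err deg",np.degrees((-.27+np.pi)-st["ee_rot"][2]))
E
```

```text
t: 23.95
eef_pos: [0.4586, -0.1985, 0.2279]
ee_rot: [3.141, 0.0, -2.818]
force: [0.4, 0.0, -2.4]
width: 0.0154
gripper_force: 40.0
t: 24.65
eef_pos: [0.4055, -0.2461, 0.228]
ee_rot: [3.141, 0.0, 2.873]
force: [0.8, 0.4, -1.1]
width: 0.0158
gripper_force: 40.0
[ 0.4054684  -0.246058    0.22799257] [3.14146509e+00 4.06456270e-04 2.87349991e+00] [-1.29180265e-01  3.63263599e-02 -4.40940495e-01 -7.88840768e-05
 -1.09310927e+00 -1.70967253e+00]
target [ 0.50173585 -0.27312433  0.12      ] units [ 3.20891479 -0.90221087 -3.59975237] yaw err deg -0.10927783564645342
```

```bash
python3 -m handwheel '[{"delta_pos":[0,0,-0.8],"dr":[0,0,0]},{"delta_pos":[0,0,-0.9],"dr":[0,0,0]},{"delta_pos":[0,0,-0.9],"dr":[0,0,0]},{"delta_pos":[0,0,-0.6],"dr":[0,0,0]},{"delta_pos":[0,0,-0.4],"dr":[0,0,0]},{"delta_pos":[0.5,-0.14,0],"dr":[0,0,0]},{"delta_pos":[0.6,-0.17,0],"dr":[0,0,0]},{"delta_pos":[0.6,-0.17,0],"dr":[0,0,0]},{"delta_pos":[0.5,-0.14,0],"dr":[0,0,0]},{"delta_pos":[0.3,-0.08,0],"dr":[0,0,0]}]'
python3 -m handwheel '[{"delta_pos":[0.3,-0.08,0],"dr":[0,0,0]},{"delta_pos":[0.2,-0.06,0],"dr":[0,0,0]},{"delta_pos":[0.2,-0.06,0],"dr":[0,0,0]},{"delta_pos":[0,0,0],"dr":[0,0,0]},{"delta_pos":[0,0,0],"dr":[0,0,0]}]'
python3 - <<'E'
from h import *
for n in("side","top"):
    f=grab_frame(n); cv2.imwrite(f"pics/{n}6.png",f[...,::-1])
    for q in("rod_tip","read_spot"): print(n,q,[(r["conf"],r["location"]) for r in mark_of(n,q)][:3])
st=get_state();e=st["eef_pos"];print(e,st["ee_rot"],st["force"])
for n in C: print(n,"pred tip",proj(n,T([e[0],e[1],-.27],[.139,0,e[2]])),"spot",proj(n,[.6357,-.3102,.12]))
a=cv2.imread("pics/side6.png");b=cv2.imread("pics/top6.png")
cv2.imwrite("pics/c7.png",np.hstack([cv2.resize(a[105:195,260:350],(400,400),interpolation=2),cv2.resize(b[155:225,335:405],(400,400),interpolation=2)]))
E
```

```text
t: 25.65
eef_pos: [0.4818, -0.2673, 0.1196]
ee_rot: [-3.141, 0.0, 2.874]
force: [-0.2, 0.7, -2.5]
width: 0.0159
gripper_force: 40.0
t: 26.15
eef_pos: [0.5009, -0.2733, 0.1198]
ee_rot: [3.142, -0.0, 2.871]
force: [0.3, 0.3, -2.1]
width: 0.0156
gripper_force: 40.0
side rod_tip []
side read_spot [(0.91, [304.5, 131.0]), (0.45, [208.6, 400.4])]
top rod_tip []
top read_spot [(0.54, [418.1, 233.6]), (0.38, [376.2, 182.2])]
[ 0.50108862 -0.27342979  0.11999875] [3.14153781e+00 1.96406655e-04 2.87121667e+00] [-0.3877545   0.52251106 -2.63046602]
side pred tip [[302.81908778 133.34158617]] spot [[302.6033778  133.32610816]]
top pred tip [[376.07750533 184.60723938]] spot [[375.9920478  184.42889926]]
```

View pics/c7.png

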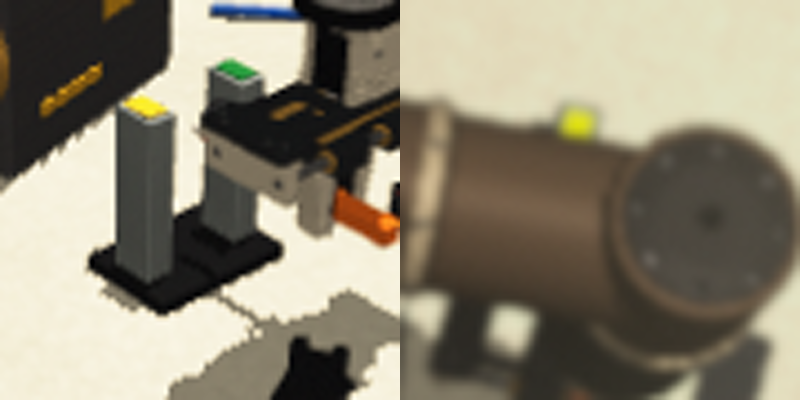

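The tip is hidden behind the gripper, and nothing touches. I'll check the reader's pose from the yellow and green caps in the first pictures.

Run:
```python
from h import *
np.set_printoptions(precision=4,suppress=True)
F=[]
for n,roi in(("top",(350,165,400,200)),("side",(280,110,325,140))):
    h=cv2.cvtColor(cv2.imread(f"pics/{n}0.png"),cv2.COLOR_BGR2HSV);x0,y0,x1,y1=roi
    for k,lo,hi,y in(("yel",(24,110,120),(36,255,255),.045),("grn",(45,90,70),(85,255,255),-.045)):
        m=cv2.inRange(h,lo,hi)[y0:y1,x0:x1];c=np.argwhere(m>0).mean(0)[::-1]+[x0,y0];print(n,k,c,(m>0).sum());F.append((n,[0,y,.153],c))
for sel in(F,F[:2],F[2:]):
    p,e=fit(sel,[.63,-.31,-.27]);print(p,abs(e).max())
e=get_state()["eef_pos"];print("tip now",T([e[0],e[1],-.27],[.139,0,e[2]]))
```

```text
top yel [365.2174 177.6739] 46
top grn [389.4138 185.7586] 29
side yel [292.4286 128.6071] 28
side grn [312.7273 120.8182] 22
[ 0.6363 -0.3094 -0.2966] 0.4708320866137825
[ 0.6369 -0.3094 -0.2965] 0.03257200569788665
[ 0.6352 -0.3084 -0.2972] 0.27918901159300447
tip now [[ 0.6351 -0.3105  0.12  ]]
```

```bash
python3 -m handwheel '[{"delta_pos":[0.06,0.05,0],"dr":[0,0,0]},{"delta_pos":[0,0,0],"dr":[0,0,0]},{"delta_pos":[0,0,0],"dr":[0,0,0]},{"delta_pos":[0,0,0],"dr":[0,0,0]},{"delta_pos":[0,0,0],"dr":[0,0,0]}]'
python3 - <<'E'
from h import *
f=grab_frame("side"); cv2.imwrite("pics/side7.png",f[...,::-1])
E
```

```text
t: 26.95
eef_pos: [0.503, -0.2719, 0.1198]
ee_rot: [3.142, -0.0, 2.871]
force: [-0.8, -0.2, -1.9]
width: 0.016
gripper_force: 40.0
```

View pics/side7.png

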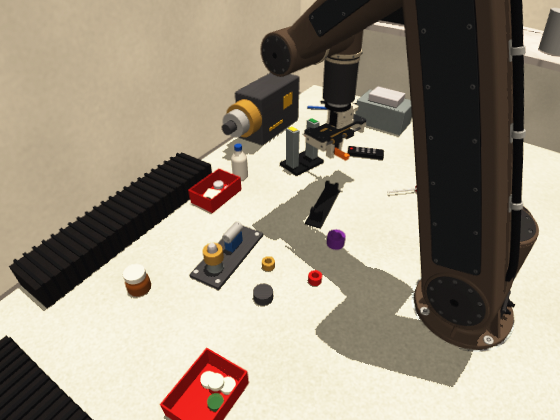

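The bush is seated at (213,257), the bystanders are unmoved, and the rod is held at the reader, handle at (342,153). Handing in.

```bash
python3 -c "
from station import *
print(job_done())"
```

```text
the job is handed in; nothing more can be done
None
```

The job is handed in: the bush is seated on the arbor, the rod was pushed to its collar and drawn out, and it is now held still at the reader. At the reader the tip was hidden from both cameras, so I set it from the measured poses, and I took the reader's front to be the side facing the robot because the other side is out of reach.

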